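# Shut off and vent the air line of a microscope's anti-vibration platform

## Task

Take the microscope's anti-vibration platform off the air: first turn the lever of the supply valve (the pipe run with the pressure gauge) fully closed, squarely across its pipe, and only then turn the lever of the vent valve (the pipe run that ends in a bronze silencer) fully open, in line with its pipe. Leave the slide box, the oil bottle and the objective where they are.

Things in the scene. Friction and masses are not known exactly. Their poses are not given: they have to be found in the camera images.
- supply_run: Supply pipe run, fixed: 21 mm steel pipe, centreline 100 mm above the bench, along this body's y, with a brass ball valve (35 mm across). Both ends turn down into the worktop through 52 mm flanges at y = -95 and +125 mm. A 50 mm round pressure gauge lies face up over the pipe at y = -66 mm, top 137 mm above the bench. Origin: on the bench, below the valve stem; z up.
- supply_lever (a joint): Supply lever angle about its vertical stem, rad. 0 = closed (stop): across the pipe, along supply_run's +x. 1.571 = open (stop): along the pipe, towards supply_run's +y, away from the gauge. Grows counter-clockwise seen from above. Starts open or partly open (1.15 to 1.57). Stiff: about 3.5 N sideways at the grip turns it; it stays where left.
- supply_grip (a point): Middle of the supply lever's grip, 65 mm from the stem axis, 144 mm above the bench; x points outward along the lever, z up. Grip: grey sleeve from 32 to 92 mm from the stem axis, 22 mm wide, 12 mm thick, underside 138 mm above the bench; can be pinched or pushed. Under it: pipe top 111 mm, valve body top 118 mm; within 10 mm of the stem axis the stem housing rises to the lever.
- supply_stem (a point): Point on the supply valve's stem axis (the hinge, vertical), 144 mm above the bench.
- vent_run: Vent pipe run, fixed: same pipe and brass ball valve, centreline 100 mm above the bench, along this body's y. One end turns down into the worktop at y = -95 mm; the other ends in a ribbed bronze silencer, 31 mm across, from y = 58 to 124 mm, top 116 mm above the bench. No gauge. Origin: on the bench, below the valve stem; z up.
- vent_lever (a joint): Vent lever angle about its vertical stem, rad. 0 = closed (stop): across the pipe, along vent_run's +x. 1.571 = open (stop): along the pipe, towards vent_run's +y, over the silencer. Grows counter-clockwise seen from above. Starts closed or nearly so (0 to 0.35). Same stiffness as the supply lever; stays where left.
- vent_grip (a point): Point in the middle of the vent lever's grip, 65 mm from the stem axis, 144 mm above the bench; x axis outward along the lever, z up. Same shape and heights as the supply lever.
- vent_stem (a point): Point on the vent valve's stem axis (the hinge, vertical), 144 mm above the bench.
- slide_box: Bystander: closed microscope slide box with a white lid, 82 x 102 x 36 mm, loose on the bench beyond the pipes. Origin: centre of its underside.
- oil_bottle: Bystander: small immersion-oil bottle, 34 mm across, 70 mm tall, loose, upright. Origin: centre of its underside.
- objective: Bystander: steel microscope objective standing upright, 34 mm across, 54 mm tall, loose. Origin: centre of its underside.

How it is judged:
By the outcome, as a careful person would: the job done as asked, in the order asked, and still so for the second after the job is handed in, with the robot touching nothing.
It also fails if it takes over 51 s, if anything falls off the work surface, if the arm or the gripper's body presses on something with over 40 N, if the wrist force passes 120 N, or if a joint passes its speed limit or range.

## Robot

A 6-joint arm with a two-finger parallel gripper is mounted at the origin on the work surface. World frame = base frame: x ahead of the robot, y to its left, z up, the work surface at z = 0. Lengths are in m, angles in rad, forces in N, time in s.
With the tool pointing down it reaches from about 0.3 to 0.775 m from the base axis. Payload 14.6 kg.
Tool frame: the origin (TCP) lies midway between the tips of the shut fingers; the grasp point (between the pads) lies 19 mm behind it; z points along the fingers, y is the line along which they close (so a half turn about z gives the same grasp; the last joint's range is limited). The gripper opens to 94 mm and grips with 3 to 60 N. Pads are 16 mm wide; open, the fingers measure 119 mm over their backs; the gripper's body (75 mm by 177 mm) begins 78 mm behind the grasp point.
Start: joints at [-1.352, 0.3, 1.521, -0, 1.321, -0.067], TCP at [0.155, -0.528, 0.205] pointing down, gripper open.
Joint ranges: [-3.03, 3.03], [-0.79, 2.21], [0.23, 2.52], [-1.04, 4.18], [0, 3.07], [-2.55, 2.55]. Speed limits (rad/s): [2.22, 2.22, 2.57, 3.14, 3.14, 3.14].

## Interface

Orientations are given as [roll, pitch, yaw] about the fixed x, y, z axes, in that order (R = Rz(yaw) Ry(pitch) Rx(roll)).
In Python, from station import ctrl gives the robot as it stands. The module is installed in compiled form; this text tells all that it offers.
- The arm moves only by the tool servo_tool, never from a script. Its argument "plan" is a list of rows, each a list of 7 numbers: the opening in per cent of the stroke, from 0 (shut) to 100 (fully open), then the shift along the tool's x, y, z in m, then the turn, a rotation vector about the tool's x, y, z in rad. A call has exactly 8 rows; each row shifts and turns the commanded pose from where the row before left it, along the tool's axes as they then stand; what a row does not reach is not made up. A row lasts 1/8 s, in which the tool goes at most 62.5 mm and 10.7 degrees, less where a joint would pass 70% of its speed; a pose out of reach is approached as far as the arm can. A call with a gripper value outside its range is refused whole. The fingers move at their own pace and stop on an object; "force" is the grip in N (left out, the last holds). Time passes only in rows, so rows that do not move let the fingers close, or fill a call up. It gives the time, the measured TCP pose, the force, the opening and the grip force at its end, in the units of the state.
- ctrl.get_obs(): the state, without advancing time (a new reading comes with each control period).
- ctrl.camera(name): name is "side" or "top"; returns a dict with "pixels" (420x560x3 uint8, red, green, blue), "z_map" (420x560 float32, m along the optical axis (not along the pixel's ray), 0 where there is no reading), "mtx" (3x3 intrinsics, pixels), "pose" (4x4, takes a point from camera to world coordinates). Camera axes: x right, y up, looking along -z (the intrinsics and any distortion apply to the point x, -y, -z); pixel columns grow to the right and rows downward; lengths in m; the calibration is good to about 2 mm. A picture is of the moment at which its call begins.
- ctrl.hand_in(): hands the job in; it is judged then, once.
The state is a dict: "time_s": time; "qpos": joint angles; "joint_vel": joint speeds; "tau": joint torques, N m; "ee_pos": TCP position; "eef_rot": TCP orientation; "force": force on the tool from outside, world axes, zero at the start; "moment": the same for the moment, N m; "grip_width": finger opening in m; "grip_force": force on a finger pad.
Only numpy, scipy, OpenCV 4.12 (cv2) and the standard library are available. Lean on these libraries where they do the work, as an engineer would, in place of code of your own. Each camera call takes 0.05 s, during which the arm holds its last target. There are 200 camera calls.

## Working session

There is one attempt and no reset: what is moved stays moved. The work goes in short steps, Python scripts to look and compute and a tool call to move; the robot and the scene stay as the last step left them, time stands still between calls to the robot, and variables do not carry over. Pictures are saved under pics/ and viewed, at most 10 in all, crops included, and the job is handed in when it is done.

Besides the shell and the picture viewer there is one more tool, called after "Emit:" as a command line: name --pt "numbers of a row" for each row, then --argument value for the rest. servo_tool: Moves the arm, as the interface text tells. Its arguments: {"type":"object","properties":{"plan":{"type":"array","items":{"type":"array","items":{"type":"number"}}},"force":{"type":"number"}},"required":["plan"]}

```bash
mkdir -p pics
cat > h.py <<'E'
import numpy as np, cv2
from station import ctrl
def cloud(c):
    z=c["z_map"];h,w=z.shape;u,v=np.meshgrid(np.arange(w),np.arange(h));K=c["mtx"]
    p=np.stack([(u-K[0,2])/K[0,0]*z,-(v-K[1,2])/K[1,1]*z,-z],-1)
    P=p@c["pose"][:3,:3].T+c["pose"][:3,3]
    P[z==0]=np.nan
    return P
def save(n,im): cv2.imwrite("pics/"+n,im[...,::-1])
E
python3 - <<'E'
from h import *
for n in("top","side"):
    c=ctrl.camera(n);save(n+"1.png",c["pixels"]);np.savez(n+".npz",**c)
    print(n,c["pose"].round(3).tolist(),c["mtx"].round(1).tolist())
o=ctrl.get_obs();print(o)
E
```

```text
top [[-0.028, 0.975, -0.219, 0.451], [-1.0, -0.029, 0.0, -0.001], [-0.006, 0.219, 0.976, 0.969], [0.0, 0.0, 0.0, 1.0]] [[471.8, 0.0, 276.7], [0.0, 471.8, 203.4], [0.0, 0.0, 1.0]]
side [[0.888, 0.268, -0.373, 0.29], [-0.459, 0.556, -0.694, -0.643], [0.021, 0.787, 0.616, 0.694], [0.0, 0.0, 0.0, 1.0]] [[451.3, 0.0, 276.0], [0.0, 451.3, 218.9], [0.0, 0.0, 1.0]]
{'time_s': 0.1, 'qpos': array([-1.35159164e+00,  3.00407241e-01,  1.52150309e+00, -9.67160620e-06,
        1.32069901e+00, -6.66104274e-02]), 'joint_vel': array([-0.00027171, -0.00247005, -0.00254441, -0.0005078 , -0.00223633,
       -0.00067788]), 'tau': array([ 1.63886365e-03, -5.32636642e+01, -3.53280473e+01,  7.09598651e-02,
        2.34492804e-02, -6.31534726e-05]), 'ee_pos': array([ 0.15500606, -0.5274666 ,  0.20495435]), 'eef_rot': array([-3.14057760e+00, -5.83245141e-05,  2.85817486e-01]), 'force': array([ 0.41437197, -0.38140867, -0.08693117]), 'moment': array([-0.04621708, -0.01413583, -0.00088647]), 'grip_force': 0.0, 'grip_width': 0.09386081560979333}
```

View pics/top1.png

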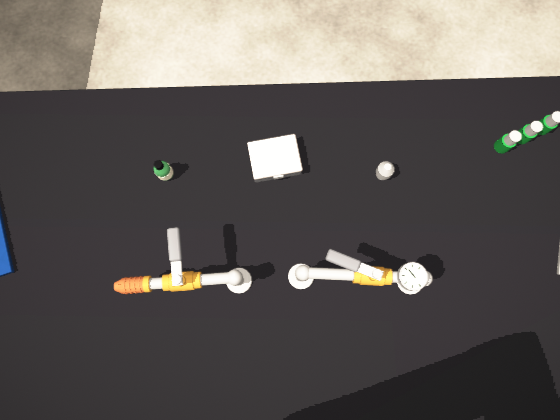

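View pics/side1.png

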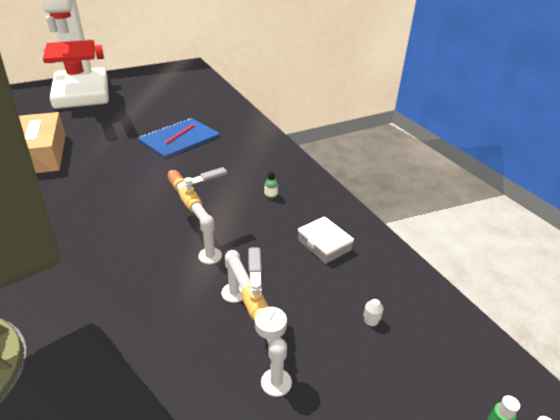

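The top view shows the supply run at right: gauge at (412,277), stem about (375,273), lever out to (330,257). The vent run is at left: silencer at (130,285), stem about (178,279), lever up to (174,230). The side view agrees. Next I'll measure the levers and pipes.

```bash
cat > m.py <<'E'
from h import *
def ray(c,u,v,h):
    K=c["mtx"];d=c["pose"][:3,:3]@np.array([(u-K[0,2])/K[0,0],-(v-K[1,2])/K[1,1],-1]);o=c["pose"][:3,3]
    return o+d*(h-o[2])/d[2]
def measure(c,boxes):
    P=cloud(c);px=c["pixels"].astype(int);sat=px.max(2)-px.min(2)
    for n,(u0,u1,v0,v1) in boxes.items():
        s=np.s_[v0:v1,u0:u1];Q=P[s];S=sat[s];B=px[s].max(2)
        brass=((S>90)&(B>120)&(Q[...,2]>.08)).astype(np.uint8)
        grip=((Q[...,2]>.141)&(Q[...,2]<.160)&(S<40)&(B>60)&(B<190)).astype(np.uint8)
        for nm,m,h in(("brass",brass,.118),("grip",grip,.150)):
            k,l,st,ce=cv2.connectedComponentsWithStats(m)
            for i in range(1,k):
                if st[i,4]<60: continue
                vv,uu=np.nonzero(l==i)
                R=np.array([ray(c,a+u0,b+v0,h)[:2] for a,b in zip(uu,vv)],np.float32)
                r=cv2.minAreaRect(R);zz=Q[l==i][:,2]
                b=cv2.boxPoints(r)
                e=b[1]-b[0] if np.hypot(*(b[1]-b[0]))>np.hypot(*(b[2]-b[1])) else b[2]-b[1]
                print(n,nm,st[i].tolist(),"ctr",np.round(r[0],4),"size",np.round(r[1],4),"dir",round(float(np.degrees(np.arctan2(e[1],e[0]))%180),1),"z",np.nanmedian(zz).round(4))
E
python3 - <<'E'
from m import *
c=dict(np.load("top.npz"))
measure(c,{"supply":(285,435,235,300),"vent":(105,255,220,300)})
P=cloud(c)
for n,u,v in(("box",275,158),("oil",160,168),("obj",385,170),("gauge",412,277),("sflange",301,274),("vflangeTop",237,277)): print(n,P[v,u].round(3))
big=cv2.resize(c["pixels"][215:305,100:440],None,fx=2.35,fy=2.35,interpolation=cv2.INTER_CUBIC);save("crop.png",big)
E
```

```text
supply brass [67, 32, 41, 19, 418] ctr [ 0.5044 -0.1672] size [0.0719 0.0318] dir 88.4 z 0.1137
supply grip [40, 14, 36, 19, 68] ctr [ 0.5308 -0.1121] size [0.0605 0.0221] dir 66.3 z 0.1489
vent brass [57, 51, 40, 21, 531] ctr [0.5049 0.1735] size [0.0328 0.0694] dir 94.1 z 0.1144
vent brass [9, 56, 37, 18, 527] ctr [0.5009 0.261 ] size [0.0285 0.0646] dir 93.5 z 0.1133
vent grip [69, 7, 8, 34, 79] ctr [0.5686 0.1738] size [0.0593 0.0084] dir 6.2 z 0.1481
box [ 0.757 -0.     0.035]
oil [0.734 0.231 0.064]
obj [ 0.72  -0.222  0.052]
gauge [ 0.499 -0.233  0.137]
sflange [ 0.512 -0.041  0.116]
vflangeTop [0.51  0.074 0.113]
```

View pics/crop.png

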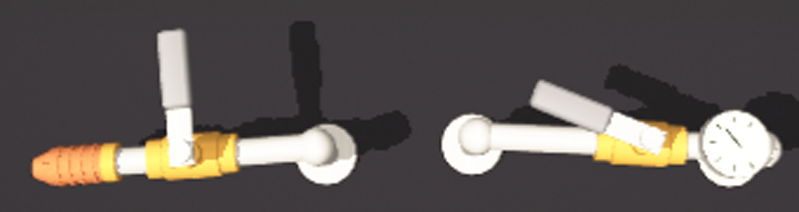

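The checks hold. Grip top is at 0.149, the gauge–elbow spacing is about 191 mm, and the stem-to-grip distance is about 63 mm. The supply stem is near (0.504,-0.167) with its lever at about 66° in the world frame. The vent stem is near (0.505,0.174) with its lever at about 6°. I'll push with shut fingers at TCP z of about 0.13, first squaring the tool yaw.

Emit:
servo_tool --pt "0 0 0 0 0 0 0.143" --pt "0 0 0 0 0 0 0.143" --pt "0 0.024 -0.031 0 0 0 0" --pt "0 0.024 -0.031 0 0 0 0" --pt "0 0.024 -0.031 0 0 0 0" --pt "0 0.024 -0.031 0 0 0 0" --pt "0 0.024 -0.031 0 0 0 0" --pt "0 0.024 -0.031 0 0 0 0" --force 30

```text
time_s: 1.1
ee_pos: [0.2996, -0.3405, 0.2053]
eef_rot: [-3.141, 0.0, -0.0]
force: [0.9, -0.8, -0.0]
grip_width: 0.0179
grip_force: 0.0
```

Emit:
servo_tool --pt "0 0.024 -0.031 0 0 0 0" --pt "0 0.024 -0.031 0 0 0 0" --pt "0 0.024 -0.031 0 0 0 0" --pt "0 0.024 -0.031 0 0 0 0" --pt "0 0.024 -0.031 0 0 0 0" --pt "0 0.024 -0.031 0 0 0 0" --pt "0 0.024 -0.031 0 0 0 0" --pt "0 0.024 -0.031 0 0 0 0"

```text
time_s: 2.1
ee_pos: [0.4917, -0.0926, 0.2052]
eef_rot: [-3.142, 0.0, -0.0]
force: [0.4, -1.0, 0.1]
grip_width: 0.0003
grip_force: 0.0
```

Emit:
servo_tool --pt "0 0 0 0.015 0 0 0" --pt "0 0 0 0.015 0 0 0" --pt "0 0 0 0.015 0 0 0" --pt "0 0 0 0.015 0 0 0" --pt "0 0 0 0.014 0 0 0" --pt "0 0 0 0 0 0 0" --pt "0 0 0 0 0 0 0" --pt "0 0 0 0 0 0 0"

```text
time_s: 3.1
ee_pos: [0.4914, -0.0938, 0.132]
eef_rot: [3.141, -0.001, -0.0]
force: [-0.8, -0.5, -0.2]
grip_width: 0.0005
grip_force: 0.0
```

Run:
```python
from h import *
c=ctrl.camera("side");save("s2.png",cv2.resize(c["pixels"][190:390,140:400],None,fx=2.5,fy=2.5))
```

```text
(no output)
```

View pics/s2.png

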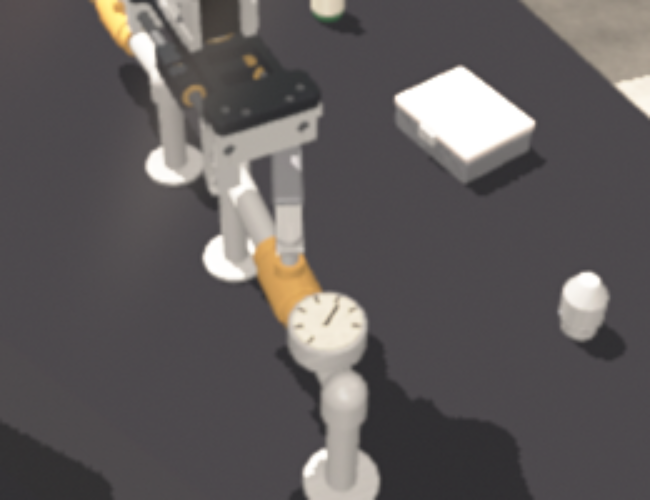

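The side view shows the shut fingers at about (235,180), left of the supply lever at (287,220) and clear of it. This is the correct side for pushing it closed.

Emit:
servo_tool --pt "0 0.009 0.002 0 0 0 0" --pt "0 0.009 0.002 0 0 0 0" --pt "0 0.012 0.003 0 0 0 0" --pt "0 0.012 0.003 0 0 0 0" --pt "0 0.008 0.006 0 0 0 0" --pt "0 0.008 0.006 0 0 0 0" --pt "0 0.008 0.006 0 0 0 0" --pt "0 0.004 0.006 0 0 0 0"

```text
time_s: 4.15
ee_pos: [0.5614, -0.1281, 0.1312]
eef_rot: [-3.141, 0.001, -0.0]
force: [-4.0, 1.8, -0.6]
grip_width: 0.0005
grip_force: 1.7
```

Emit:
servo_tool --pt "0 0.004 0.006 0 0 0 0" --pt "0 0.003 0.006 0 0 0 0" --pt "0 0 0.004 0 0 0 0" --pt "0 0 0.003 0 0 0 0" --pt "0 0 0 0 0 0 0" --pt "0 0 0 0 0 0 0" --pt "0 0 0 0 0 0 0" --pt "0 0 0 0 0 0 0"

```text
time_s: 5.15
ee_pos: [0.5681, -0.1468, 0.1315]
eef_rot: [3.141, 0.0, -0.0]
force: [0.0, 0.7, -0.1]
grip_width: 0.0004
grip_force: 0.0
```

Emit:
servo_tool --pt "0 0 0.003 0 0 0 0" --pt "0 0 0.003 0 0 0 0" --pt "0 0 0.002 0 0 0 0" --pt "0 0 0 0 0 0 0" --pt "0 0 0 0 0 0 0" --pt "0 0 0 0 0 0 0" --pt "0 0 0 0 0 0 0" --pt "0 0 0 0 0 0 0"

```text
time_s: 6.15
ee_pos: [0.5687, -0.1519, 0.1315]
eef_rot: [-3.137, -0.001, 0.001]
force: [3.3, 20.3, 1.9]
grip_width: 0.0004
grip_force: 10.5
```

The reaction rose to 20 N, against about 3.5 N to turn the lever, so it is on the stop. I'll back off, lift, and go to the vent approach point.

Emit:
servo_tool --pt "0 0 -0.012 0 0 0 0" --pt "0 0 -0.015 0 0 0 0" --pt "0 0 -0.015 0 0 0 0" --pt "0 0 0 -0.03 0 0 0" --pt "0 0 0 -0.03 0 0 0" --pt "0 0 -0.03 0 0 0 0" --pt "0 0 -0.04 0 0 0 0" --pt "0 0 -0.04 0 0 0 0"

```text
time_s: 7.15
ee_pos: [0.5679, -0.0012, 0.1915]
eef_rot: [3.141, -0.0, -0.0]
force: [0.8, 0.1, 0.3]
grip_width: 0.0002
grip_force: 0.0
```

Run:
```python
from m import *
c=ctrl.camera("top");save("t3.png",c["pixels"])
measure(c,{"supply":(310,435,210,300),"vent":(105,255,210,300)})
```

```text
supply brass [42, 56, 40, 20, 526] ctr [ 0.5055 -0.1664] size [0.0693 0.0326] dir 85.4 z 0.114
supply grip [60, 12, 13, 46, 457] ctr [ 0.5568 -0.1719] size [0.0211 0.0797] dir 175.9 z 0.15
vent brass [57, 61, 40, 21, 531] ctr [0.5049 0.1735] size [0.0328 0.0694] dir 94.1 z 0.1143
vent brass [9, 66, 37, 18, 529] ctr [0.5009 0.261 ] size [0.0285 0.0646] dir 93.5 z 0.1129
vent grip [69, 17, 8, 34, 78] ctr [0.5686 0.1738] size [0.0593 0.0084] dir 6.2 z 0.148
```

View pics/t3.png

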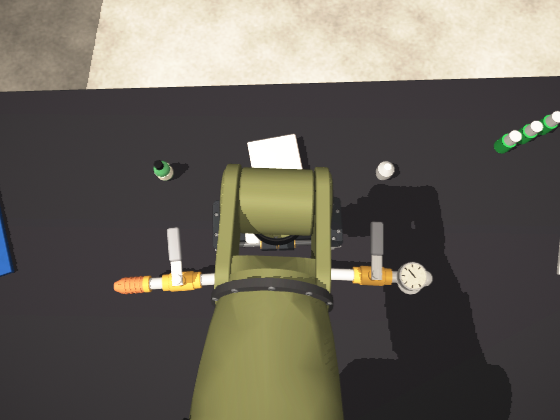

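The top view shows the supply lever at (377,240) standing square across its pipe: -4.1° against the pipe normal of about -4.3°. The vent lever at (175,245) is untouched. Now the vent.

Emit:
servo_tool --pt "0 0 -0.035 0 0 0 0" --pt "0 0.003 -0.035 0 0 0 0" --pt "0 0.003 -0.035 0 0 0 0" --pt "0 0 -0.031 0 0 0 0" --pt "0 0 0 0.02 0 0 0" --pt "0 0 0 0.02 0 0 0" --pt "0 0 0 0.02 0 0 0" --pt "0 0 0 0 0 0 0"

```text
time_s: 8.2
ee_pos: [0.5734, 0.1334, 0.1303]
eef_rot: [3.141, 0.003, 0.0]
force: [0.5, -0.8, 1.0]
grip_width: 0.0003
grip_force: 0.0
```

Emit:
servo_tool --pt "0 0 -0.012 0 0 0 0" --pt "0 0 -0.012 0 0 0 0" --pt "0 0 -0.014 0 0 0 0" --pt "0 0 -0.014 0 0 0 0" --pt "0 -0.006 -0.013 0 0 0 0" --pt "0 -0.006 -0.013 0 0 0 0" --pt "0 -0.009 -0.009 0 0 0 0" --pt "0 -0.009 -0.008 0 0 0 0"

```text
time_s: 9.2
ee_pos: [0.5441, 0.2289, 0.1319]
eef_rot: [3.141, -0.001, 0.0]
force: [3.1, -3.8, 0.4]
grip_width: 0.0006
grip_force: 1.8
```

Emit:
servo_tool --pt "0 -0.008 -0.004 0 0 0 0" --pt "0 -0.008 -0.004 0 0 0 0" --pt "0 -0.006 -0.002 0 0 0 0" --pt "0 0 0 0 0 0 0" --pt "0 0 0 0 0 0 0" --pt "0 0 0 0 0 0 0" --pt "0 0 0 0 0 0 0" --pt "0 0 0 0 0 0 0"

```text
time_s: 10.2
ee_pos: [0.5245, 0.2376, 0.1319]
eef_rot: [3.142, -0.006, -0.001]
force: [21.1, -6.1, -6.3]
grip_width: 0.0007
grip_force: 10.2
```

21 N of reaction suggests the open stop. I'll back off and check.

Emit:
servo_tool --pt "0 0.012 0 0 0 0 0" --pt "0 0.015 0 0 0 0 0" --pt "0 0.015 0 0 0 0 0" --pt "0 0 0 -0.03 0 0 0" --pt "0 0 0 -0.03 0 0 0" --pt "0 0 0.05 -0.02 0 0 0" --pt "0 0 0.05 -0.02 0 0 0" --pt "0 0 0.05 0 0 0 0"

```text
time_s: 11.2
ee_pos: [0.5643, 0.0874, 0.233]
eef_rot: [-3.141, -0.002, 0.0]
force: [0.6, -0.1, -0.2]
grip_width: 0.0006
grip_force: 0.0
```

Emit:
servo_tool --pt "0 0 0.05 0 0 0 0" --pt "0 0 0.03 0 0 0 0" --pt "0 0 0 0 0 0 0" --pt "0 0 0 0 0 0 0" --pt "0 0 0 0 0 0 0" --pt "0 0 0 0 0 0 0" --pt "0 0 0 0 0 0 0" --pt "0 0 0 0 0 0 0"

```text
time_s: 12.2
ee_pos: [0.5641, 0.0084, 0.2315]
eef_rot: [-3.142, 0.0, 0.0]
force: [-0.2, -0.2, 0.4]
grip_width: 0.0004
grip_force: 0.0
```

Run:
```python
from m import *
c=ctrl.camera("top");save("t4.png",c["pixels"])
measure(c,{"supply":(330,435,210,300),"vent":(105,230,210,300)})
```

```text
supply brass [22, 56, 40, 20, 529] ctr [ 0.5055 -0.1664] size [0.0693 0.0326] dir 85.4 z 0.114
supply grip [40, 12, 13, 46, 448] ctr [ 0.5568 -0.1719] size [0.0211 0.0797] dir 175.9 z 0.15
vent brass [57, 61, 39, 21, 449] ctr [0.5052 0.1737] size [0.0332 0.0685] dir 92.4 z 0.114
vent brass [9, 68, 37, 16, 215] ctr [0.493  0.2629] size [0.0657 0.0253] dir 66.3 z 0.111
vent grip [19, 65, 35, 13, 66] ctr [0.5051 0.2361] size [0.0594 0.0204] dir 88.4 z 0.1493
```

View pics/t4.png

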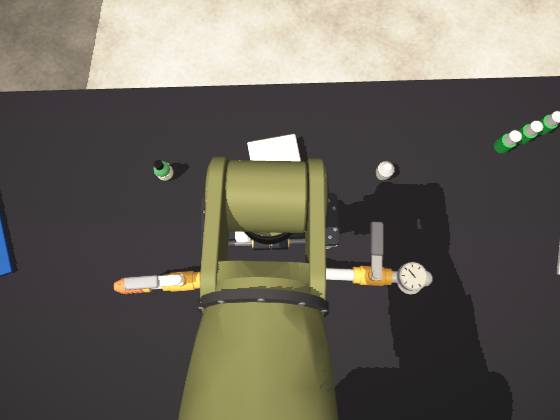

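The top view shows the vent lever at (145,283) lying over its pipe, and the supply lever still across. The vent grip mask was small (66 px), so I'll re-measure its angle from a fuller mask.

Run:
```python
from m import *
c=ctrl.camera("top");P=cloud(c);px=c["pixels"].astype(int);S=px.max(2)-px.min(2)
m=np.zeros(S.shape,bool);m[265:300,110:200]=True
m&=(P[...,2]>.138)&(P[...,2]<.165)&(S<50)
vv,uu=np.nonzero(m);R=np.array([ray(c,a,b,.150)[:2] for a,b in zip(uu,vv)],np.float32)
r=cv2.minAreaRect(R);f=cv2.fitLine(R,cv2.DIST_L2,0,.01,.01).ravel()
print(len(R),r,np.degrees(np.arctan2(f[1],f[0]))%180,f[2:])
for v0 in(265,):
    print(uu.min(),uu.max(),vv.min(),vv.max())
save("c5.png",cv2.resize(c["pixels"][260:305,105:210],None,fx=7,fy=7,interpolation=cv2.INTER_CUBIC))
```

```text
688 ((0.5040358901023865, 0.2153378576040268), (0.022110214456915855, 0.09985948354005814), 2.455510139465332) 92.40076 [0.5040272  0.21794428]
124 182 274 289
```

View pics/c5.png

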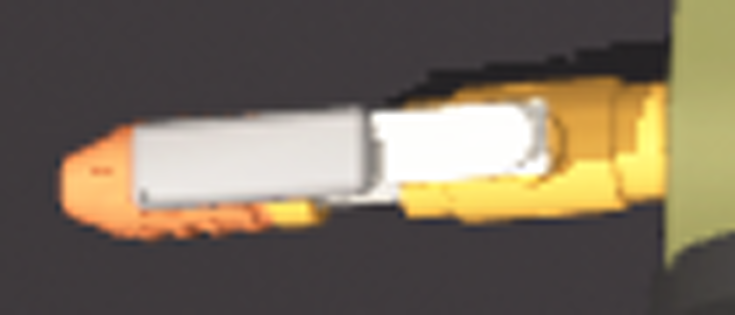

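The fuller mask gives the vent lever at 92.4° against the pipe at about 92.6–94°. It also held a steady 21 N, six times the turning force, so it is on its stop. The bystanders haven't moved and the arm is clear, so I'm handing in.

```bash
python3 -c "
from station import ctrl
print(ctrl.hand_in())"
```

```text
the job is handed in; nothing more can be done
None
```

I turned the supply lever fully closed first, then the vent lever fully open, each pushed to about 20 N against its stop, left the slide box, oil bottle and objective untouched, and handed the job in at about 12 s; no verdict came back.

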